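# Fasten the lid of the oblong parts box

### The job

The oblong parts box is ready to ship: fasten its lid by pressing down each of the four tabs around its rim until all four are fully home, level with the lid. Do not shove the box about, and leave the small square box alone: it still has to be filled, so its tabs stay up.

Things in the scene. Friction and masses are not known exactly. Their poses are not given: they have to be found in the camera images.
- oblong_box: the oblong parts box: grey plastic with a grey lid and four white tabs, 130 mm along its x axis, 96 mm along its y axis, flat lid top 60 mm above its underside; stands loose on the bench, about 1 kg. Origin at the centre of its underside, z up. The middle of each of its four sides carries one press-down tab in a notch of the lid rim
- oblong_box_tab1_top (a point): centre of the top face of the tab at the +x end of the oblong box, 54 mm from the box centre. The tab is a white pad, 34 mm along the rim and 19 mm across it. Up, its top stands 11 mm above the lid; it moves straight down by 10 mm and is home when its top is about 1 mm above the lid. It is a tight fit: it resists with a steady 5 to 6 N all the way, stays wherever it is left, and meets a hard stop when home
- oblong_box_tab2_top (a point): the same for the tab on the +y side, 37 mm from the box centre
- oblong_box_tab3_top (a point): the same for the tab at the -x end, 54 mm from the box centre
- oblong_box_tab4_top (a point): the same for the tab on the -y side, 37 mm from the box centre
- square_box: the small square box to leave alone: same plastics and the same kind of tabs, 84 x 84 mm, lid top 40 mm above its underside, tab tops 51 mm; loose. Origin at the centre of its underside

How it is judged:
At the end, for the whole second after the job is handed in: All four tabs of the oblong box are home (tops within 4 mm of the lid's top face), and the box stands flat and still on the bench (z of each of oblong_box_tab1_top, oblong_box_tab2_top, oblong_box_tab3_top, oblong_box_tab4_top in the frame of oblong_box below 0.064 m and angle between oblong_box's own z axis and vertical below 0.1 rad and height (world z) of oblong_box below 0.01 m and linear speed of oblong_box below 0.02 m/s); the robot touches nothing.
It fails at once if the oblong box is shoved more than 30 mm (distance of oblong_box from where it was at the start of the episode above 0.03 m).
It fails at once if the square box is pressed or knocked by the robot (more than 2 N) (contact force between square_box and the fingers above 2 N or contact force between square_box and the arm above 2 N).
It fails at once if the square box is moved more than 20 mm (distance of square_box from where it was at the start of the episode above 0.02 m).
It also fails if it takes over 40 s, if anything falls off the work surface, if the arm or the gripper's body presses on something with over 40 N, if the wrist force passes 120 N, or if a joint passes its speed limit or range.

### The arm

A 6-joint arm with a two-finger parallel gripper is mounted at the origin on a cart in front of the work surface, level with it; the furniture and walls round the work are solid. World frame = base frame: x ahead of the robot, y to its left, z up, the work surface at z = 0. Lengths are in m, angles in rad, forces in N, time in s.
With the tool pointing down it reaches from about 0.3 to 0.875 m from the base axis. Payload 6.4 kg.
Tool frame: the origin (TCP) lies midway between the tips of the shut fingers; the grasp point (between the pads) lies 19 mm behind it; z points along the fingers, y is the line along which they close (so a half turn about z gives the same grasp; the last joint's range is limited). The gripper opens to 85 mm and grips with 20 to 120 N. Pads are 22 mm wide; open, the fingers measure 114 mm over their backs; the gripper's body (76 mm by 85 mm) begins 54 mm behind the grasp point. The pads swing forward as they close: fully open they stand 13 mm farther back than shut.
Start: joints at [-1.385, 0.181, 1.607, -0, 1.354, -0.206], TCP at [0.22, -0.531, 0.207] pointing down, gripper open.
Joint ranges: [-2.99, 2.99], [-0.89, 2.07], [0.3, 2.58], [-1.14, 4.28], [0, 2.63], [-3.12, 3.12]. Speed limits (rad/s): [2.57, 2.57, 3.01, 3.14, 3.14, 3.14].

### API

Orientations are given as a unit quaternion [w, x, y, z].
In Python, from bench import sensors, vision, ctrl gives the robot as it stands.
- The arm moves only by the tool carry_out, never from a script. Its argument "deltas" is text: rows parted by semicolons, each of 7 numbers parted by spaces: the shift along the tool's x, y, z in mm, then the turn, a rotation vector about the tool's x, y, z in rad, then the closure, from 0 (fully open) to 1 (shut). In form: tx ty tz ax ay az claw; .... A call has 1 to 12 rows; each row is the pose to reach, as a shift and turn from the pose commanded when the call began, along the tool's axes at that moment; what a row does not reach only later rows make up. A row lasts 1/8 s, in which the tool goes at most 62.5 mm and 10.7 degrees, less where a joint would pass 70% of its speed; a pose out of reach is approached as far as the arm can. A call with a gripper value outside its range is refused whole. The fingers move at their own pace and stop on an object; the grip force is fixed at half the most. Time passes only in rows, so rows that repeat a pose let the fingers close. It gives the time, the measured TCP pose, the force, the opening and the grip force at its end, in the units of the state.
- sensors.get_obs(): the state, without advancing time (a new reading comes with each control period).
- vision.camera(name): name is "scene" or "top" or "wrist"; returns the picture (480x640x3 uint8, blue, green, red); there is no depth.
- vision.camera_model(name): a dict with "K" (3x3 intrinsics, pixels), "extrinsics" (4x4, takes a point from world to camera coordinates); the wrist camera has in their place "hand_eye" (4x4, takes a point from camera to tool coordinates, whose origin is the TCP and whose axes are the flange's). Camera axes: x right, y down, z forward; pixel columns grow to the right and rows downward; lengths in m; the calibration is good to about 2 mm. A picture is of the moment at which its call begins: read the wrist's pose just before it. camera_model takes no time and is no camera call.
- ctrl.hand_in(): hands the job in; it is judged then, once.
The state is a dict: "time_s": time; "q": joint angles; "dq": joint speeds; "joint_efforts": joint torques, N m; "eef_pos": TCP position; "eef_rot": TCP orientation; "wrist_force": force on the tool from outside, world axes, zero at the start; "torque": the same for the moment, N m; "opening": opening from 0.0 (shut) to 1.0 (fully open); "grasp_force": force on a finger pad.
Only numpy, scipy, OpenCV 4.12 (cv2) and the standard library are available. Lean on these libraries where they do the work, as an engineer would, in place of code of your own. Each camera call takes 0.05 s, during which the arm holds its last target. There are 200 camera calls.

## Working session

There is one attempt and no reset: what is moved stays moved. The work goes in short steps, Python scripts to look and compute and a tool call to move; the robot and the scene stay as the last step left them, time stands still between calls to the robot, and variables do not carry over. Pictures are saved under pics/ and viewed, at most 10 in all, crops included, and the job is handed in when it is done.

Besides the shell and the picture viewer there is one more tool, called after "Call:" by a JSON object that holds its "fn" and its "kwargs". carry_out: Moves the arm, as the interface text tells. Its arguments: {"type":"object","properties":{"deltas":{"type":"string"}},"required":["deltas"]}

```bash
mkdir -p pics
python3 - <<'E'
from bench import sensors, vision
import cv2, numpy as np
np.set_printoptions(precision=4,suppress=True)
for n in ("top","scene"):
    cv2.imwrite(f"pics/{n}0.png",vision.camera(n)); m=vision.camera_model(n); print(n,m["K"],m["extrinsics"])
print(vision.camera_model("wrist"))
print(sensors.get_obs())
E
```

```text
top [[459.2522   0.     317.7227]
 [  0.     459.2522 234.8583]
 [  0.       0.       1.    ]] [[ 0.0279 -0.9996 -0.0109 -0.1975]
 [-0.9918 -0.0264 -0.1249  0.5624]
 [ 0.1246  0.0143 -0.9921  0.855 ]
 [ 0.      0.      0.      1.    ]]
scene [[586.5446   0.     312.1341]
 [  0.     586.5446 234.6143]
 [  0.       0.       1.    ]] [[ 0.618  -0.786  -0.0188 -0.5067]
 [-0.3713 -0.2706 -0.8882  0.253 ]
 [ 0.693   0.5559 -0.4591  0.6483]
 [ 0.      0.      0.      1.    ]]
{'K': array([[350.1796,   0.    , 313.1796],
       [  0.    , 350.1796, 238.7621],
       [  0.    ,   0.    ,   1.    ]]), 'hand_eye': array([[-0.0012, -0.9587, -0.2845,  0.0729],
       [ 1.    , -0.0012,  0.    , -0.0004],
       [-0.0004, -0.2845,  0.9587, -0.1679],
       [ 0.    ,  0.    ,  0.    ,  1.    ]])}
{'time_s': 0.1, 'q': array([-1.3853,  0.1815,  1.6079,  0.    ,  1.3538, -0.2063]), 'dq': array([ 0.0004, -0.0017, -0.0015,  0.0006, -0.001 ,  0.0001]), 'joint_efforts': array([ -0.0004, -44.5879, -35.2238,  -0.0005,   0.0042,  -0.    ]), 'eef_pos': array([ 0.2195, -0.5309,  0.2061]), 'eef_rot': array([-0.0008,  0.9809,  0.1947,  0.    ]), 'wrist_force': array([-0.0981, -0.2764, -0.3094]), 'torque': array([-0.0009,  0.0174, -0.0367]), 'grasp_force': 0.0, 'opening': 0.9988411005475151}
```

View pics/top0.png

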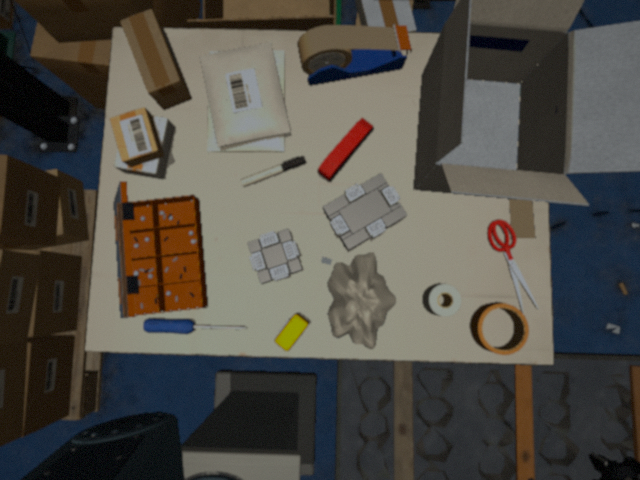

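View pics/scene0.png

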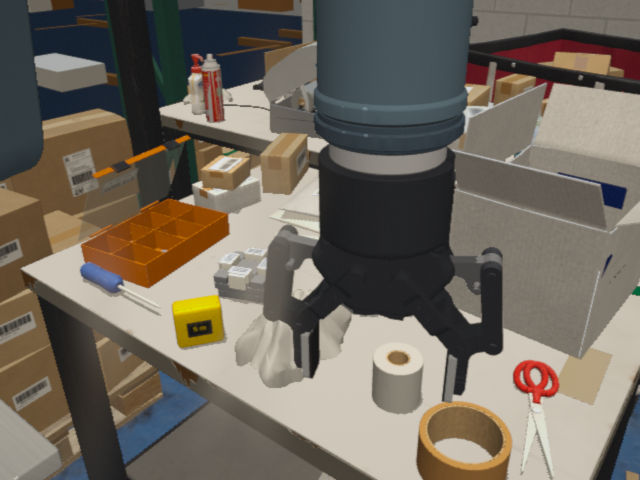

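The top view shows the oblong box near (365,211), with tabs around (349,187), (392,195), (377,229) and (334,211). The square box is near (275,256). In the scene view the arm hides the oblong box. I'll get a rough position from the top view first.

```bash
cat > h.py <<'E'
import numpy as np, cv2
from scipy.spatial.transform import Rotation as R
from bench import sensors, vision
np.set_printoptions(precision=4,suppress=True)
def cam(n):
    m=vision.camera_model(n)
    if n!="wrist": return m["K"],np.linalg.inv(m["extrinsics"])
    o=sensors.get_obs(); q=np.array(o["eef_rot"]); T=np.eye(4)
    T[:3,:3]=R.from_quat(q[[1,2,3,0]]).as_matrix(); T[:3,3]=o["eef_pos"]
    return m["K"],T@m["hand_eye"]
def ray(K,C,uv):
    d=C[:3,:3]@np.linalg.inv(K)@[*uv,1]; return C[:3,3],d
def plane(K,C,uv,z):
    c,d=ray(K,C,uv); return c+d*(z-c[2])/d[2]
def blobs(im,thr,roi,lo,hi):
    x0,y0,x1,y1=roi; m=np.zeros(im.shape[:2],np.uint8)
    hsv=cv2.cvtColor(im,cv2.COLOR_BGR2HSV)
    m[y0:y1,x0:x1]=((hsv[...,2]>thr)&(hsv[...,1]<40))[y0:y1,x0:x1]*255
    m=cv2.morphologyEx(m,cv2.MORPH_CLOSE,np.ones((3,3)))
    return [cv2.minAreaRect(c) for c in cv2.findContours(m,cv2.RETR_EXTERNAL,cv2.CHAIN_APPROX_NONE)[0] if lo<cv2.contourArea(c)<hi]
E
python3 - <<'E'
from h import *
im=cv2.imread("pics/top0.png"); K,C=cam("top")
for p in [(349,187),(392,195),(377,229),(334,211),(275,256)]: print(p,im[p[1],p[0]],plane(K,C,p,.071))
cv2.imwrite("pics/topc.png",cv2.resize(im[160:300,230:430],None,fx=4,fy=4,interpolation=cv2.INTER_CUBIC))
E
```

```text
(349, 187) [130 139 140] [ 0.6551 -0.2389  0.071 ]
(392, 195) [138 136 133] [ 0.6419 -0.3196  0.071 ]
(377, 229) [140 135 134] [ 0.5769 -0.2923  0.071 ]
(334, 211) [110 118 120] [ 0.6087 -0.2118  0.071 ]
(275, 256) [122 130 131] [ 0.5216 -0.1049  0.071 ]
```

View pics/topc.png

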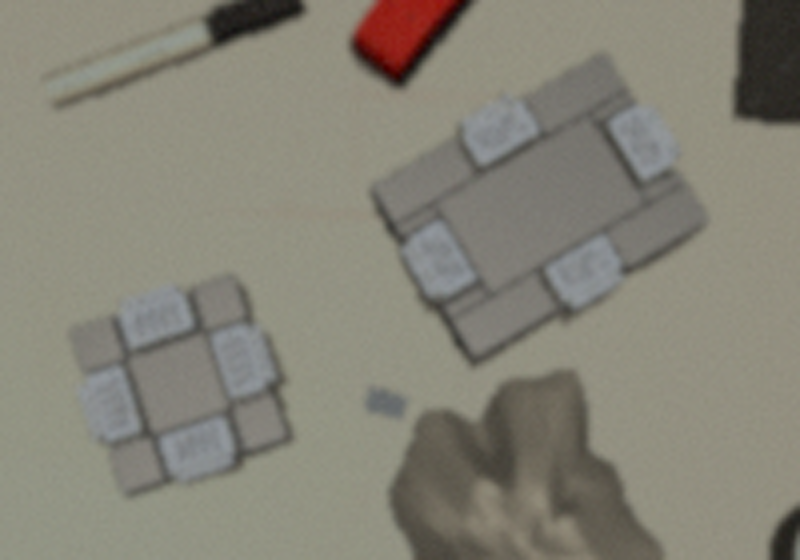

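The crop puts the oblong box's tab tops at full-image pixels (355,192), (391,195), (376,227) and (340,224). The centre is about (0.615, -0.268), and the carton lies to its right. I'll shut the gripper and move above the box for a wrist view.

Call:
{"fn": "carry_out", "kwargs": {"deltas": "312 -153 0 0 0 0 1; 312 -153 0 0 0 0 1; 312 -153 0 0 0 0 1; 312 -153 0 0 0 0 1; 312 -153 0 0 0 0 1; 312 -153 0 0 0 0 1; 312 -153 0 0 0 0 1; 465 -92 0 0 0 0 1; 465 -92 0 0 0 0 1; 465 -92 0 0 0 0 1; 465 -92 0 0 0 0 1; 465 -92 0 0 0 0 1"}}

```text
time_s: 1.6
eef_pos: [0.613, -0.2695, 0.206]
eef_rot: [-0.0, 0.981, 0.194, -0.001]
wrist_force: [-0.9, -0.0, -0.6]
opening: 0.003
grasp_force: 0.0
```

Run:
```python
from h import *
K,C=cam("wrist"); im=vision.camera("wrist"); np.savez("w1.npz",K=K,C=C,im=im)
cv2.imwrite("pics/w1.png",im); o=sensors.get_obs(); print(o["eef_pos"],o["eef_rot"],o["opening"],o["q"])
```

```text
[ 0.6129 -0.2696  0.2065] [-0.0003  0.981   0.1941 -0.0006] 0.003842039637642257 [-0.591   0.3889  1.3474 -0.0004  1.4065  0.5892]
```

View pics/w1.png

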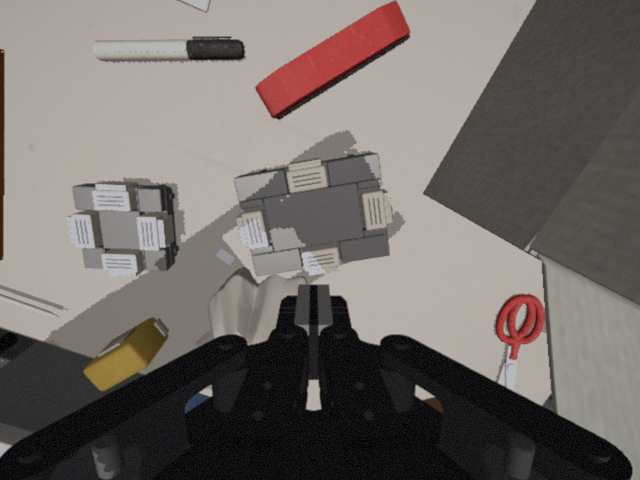

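The wrist view shows tabs at (308,177), (376,211), (321,262) and (254,232), the carton flap corner at (425,190), and the fingertips at (317,287). I'll triangulate these against the top view.

Run:
```python
from h import *
w=np.load("w1.npz"); Kt,Ct=cam("top"); K,C=w["K"],w["C"]
def tri(a,b):
    c1,d1=ray(Kt,Ct,a); c2,d2=ray(K,C,b); A=np.stack([d1,-d2],1); s=np.linalg.lstsq(A,c2-c1,rcond=None)[0]
    p,q=c1+s[0]*d1,c2+s[1]*d2; return (p+q)/2,np.linalg.norm(p-q)
T=[(355,192.5),(390.75,195.5),(376.5,227.5),(340,224.5),(415,190),(442,160),(525,196)]
W=[(307,178),(376,211),(322,261),(254,232),(425,191),(425,191),(530,248)]
for a,b in zip(T,W): print(tri(a,b), plane(K,C,b,.071)[:2],plane(Kt,Ct,a,.071)[:2])
P=np.array([plane(K,C,b,.071)[:2] for b in W[:4]]); print(P.mean(0),P[1]-P[3],P[0]-P[2])
# tab rects by colour
im=w["im"]; print([im[p[1],p[0]] for p in [(307,170),(376,200),(254,245),(315,215)]])
cv2.imwrite("pics/w1c.png",cv2.resize(im[140:300,220:420],None,fx=4,fy=3.75,interpolation=cv2.INTER_CUBIC))
```

```text
(array([ 0.6451, -0.2502,  0.0701]), np.float64(0.00032618973142337906)) [ 0.6452 -0.25  ] [ 0.6449 -0.2503]
(array([ 0.6413, -0.3176,  0.069 ]), np.float64(4.6191480990257496e-05)) [ 0.6416 -0.3171] [ 0.6409 -0.3173]
(array([ 0.5798, -0.2914,  0.0697]), np.float64(8.525950715681874e-05)) [ 0.5803 -0.2912] [ 0.5797 -0.2913]
(array([ 0.5832, -0.2238,  0.0727]), np.float64(0.0007097576960210478)) [ 0.5826 -0.2241] [ 0.5835 -0.2235]
(array([ 0.672 , -0.3791, -0.0136]), np.float64(0.0005668683075673016)) [ 0.6737 -0.3488] [ 0.6525 -0.3625]
(array([ 0.6839, -0.3661,  0.1214]), np.float64(0.06886775051342568)) [ 0.6737 -0.3488] [ 0.7117 -0.4133]
(array([ 0.6701, -0.6319, -0.1279]), np.float64(0.056017128697243665)) [ 0.6638 -0.4612] [ 0.6463 -0.5673]
[ 0.6124 -0.2706] [ 0.059 -0.093] [0.065  0.0412]
[array([156, 167, 175], dtype=uint8), array([149, 160, 167], dtype=uint8), array([195, 188, 187], dtype=uint8), array([91, 90, 91], dtype=uint8)]
```

View pics/w1c.png

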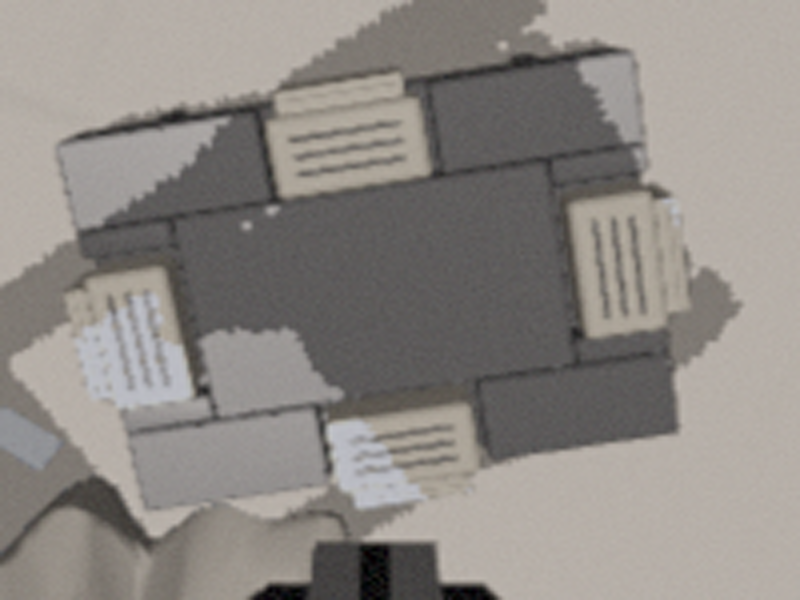

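The tab tops triangulate to about 0.070 m, matching the text. The oblong box centre is (0.612, -0.271), and the carton's base corner is at (0.672, -0.379). Before pressing the tab next to it, I'll check how the carton wall and flap lean.

Run:
```python
from h import *
im=cv2.imread("pics/top0.png"); Kt,Ct=cam("top"); Ks,Cs=cam("scene"); s=vision.camera("scene")
def pr(K,C,p):
    x=K@(np.linalg.inv(C)@[*p,1])[:3]; return x[:2]/x[2]
for z in (0,.06,.12,.18,.24):
  for (K,C,i) in ((Kt,Ct,im),(Ks,Cs,s)):
    u=pr(K,C,(.672,-.379,z)); print(z,u); cv2.circle(i,tuple(int(v) for v in u),2,(0,255,0),-1)
a=cv2.resize(im[0:240,340:640],(400,320)); b=s[60:400,140:540]
cv2.imwrite("pics/c1.png",np.hstack([np.pad(a,((0,20),(0,0),(0,0))),b]))
```

```text
0 [416.1823 188.5702]
0 [446.1682 303.4665]
0.06 [422.5459 181.4767]
0.06 [449.6271 269.9411]
0.12 [429.8399 173.3462]
0.12 [453.3106 234.2385]
0.18 [438.2845 163.933 ]
0.18 [457.2413 196.1396]
0.24 [448.1753 152.9079]
0.24 [461.445  155.3946]
```

View pics/c1.png

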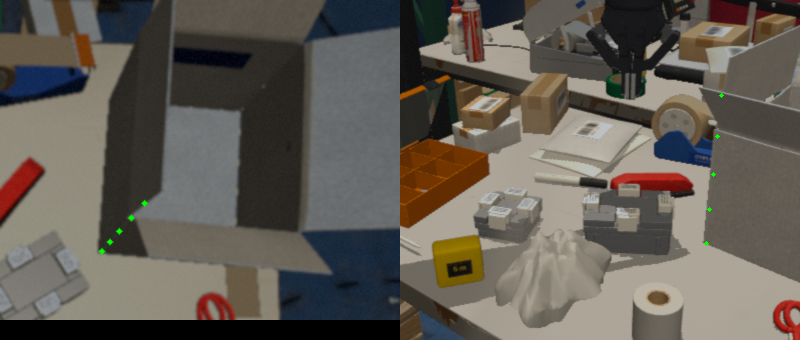

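The carton wall is vertical up to about 0.18 m and doesn't overhang the box. I'll turn the tool -90° so its narrow side faces the carton and hover over the first tab at (0.644, -0.251).

Call:
{"fn": "carry_out", "kwargs": {"deltas": "35 -6 0 0 0 -0.18 1; 35 -6 0 0 0 -0.36 1; 35 -6 0 0 0 -0.54 1; 35 -6 0 0 0 -0.72 1; 35 -6 0 0 0 -0.9 1; 35 -6 0 0 0 -1.08 1; 35 -6 0 0 0 -1.26 1; 35 -6 40 0 0 -1.44 1; 35 -6 80 0 0 -1.57 1; 35 -6 110 0 0 -1.57 1; 35 -6 110 0 0 -1.57 1; 35 -6 110 0 0 -1.57 1"}}

```text
time_s: 3.2
eef_pos: [0.6447, -0.2508, 0.0989]
eef_rot: [0.001, 0.557, 0.831, 0.0]
wrist_force: [0.0, -0.0, 0.2]
opening: 0.001
grasp_force: 0.0
```

Run:
```python
from h import *
K,C=cam("wrist"); im=vision.camera("wrist"); o=sensors.get_obs()
print(o["eef_pos"],o["eef_rot"],o["time_s"]); 
cv2.imwrite("pics/w2.png",im)
```

```text
[ 0.6452 -0.251   0.0995] [0.0018 0.5565 0.8308 0.0001] 3.25
```

View pics/w2.png

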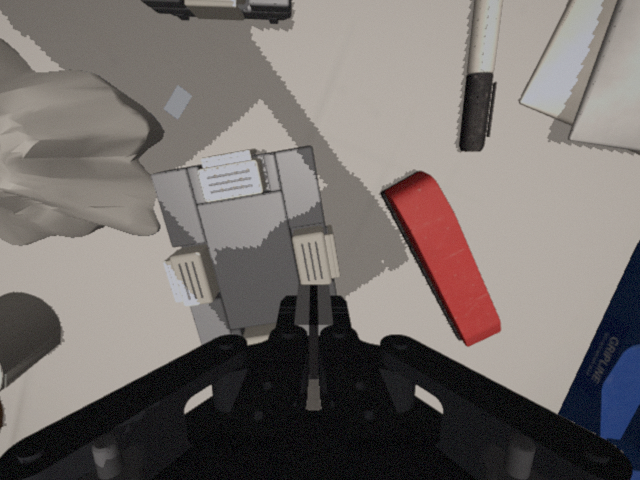

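The tip at (316,288) projects to about row 262 on the tab plane, and the tab centre is at (313,258), so the tip is within about 3 mm. Pressing.

Call:
{"fn": "carry_out", "kwargs": {"deltas": "0 0 24 0 0 0 1; 0 0 28 0 0 0 1; 0 0 31 0 0 0 1; 0 0 34 0 0 0 1; 0 0 36 0 0 0 1; 0 0 38 0 0 0 1; 0 0 38 0 0 0 1; 0 0 38 0 0 0 1"}}

```text
time_s: 4.25
eef_pos: [0.6443, -0.25, 0.059]
eef_rot: [0.0, 0.556, 0.831, 0.0]
wrist_force: [-0.5, -0.1, -0.9]
opening: 0.0
grasp_force: 0.0
```

Call:
{"fn": "carry_out", "kwargs": {"deltas": "0 0 1 0 0 0 1; 0 0 2 0 0 0 1; 0 0 2 0 0 0 1"}}

```text
time_s: 4.62
eef_pos: [0.6442, -0.2499, 0.0567]
eef_rot: [-0.0, 0.556, 0.831, 0.0]
wrist_force: [-0.4, 0.3, 0.5]
opening: 0.004
grasp_force: 0.0
```

There's no force at z = 0.057, so I'll look.

Run:
```python
from h import *
im=vision.camera("wrist"); s=vision.camera("scene")
cv2.imwrite("pics/w3.png",np.hstack([im[100:400,150:500],cv2.resize(s[180:330,280:480],(400,300))]))
```

```text
(no output)
```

View pics/w3.png

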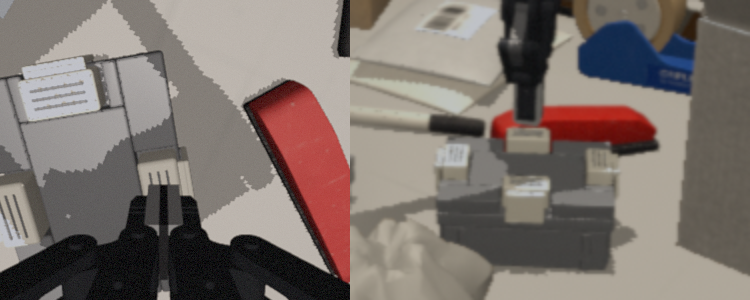

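The tip is over the tab but still seems to be above it, so the tip height or calibration is off. I'll go down in small steps and watch the force.

Call:
{"fn": "carry_out", "kwargs": {"deltas": "0 0 1 0 0 0 1; 0 0 2 0 0 0 1; 0 0 3 0 0 0 1; 0 0 4 0 0 0 1; 0 0 4 0 0 0 1"}}

```text
time_s: 5.35
eef_pos: [0.6442, -0.2499, 0.0527]
eef_rot: [-0.0, 0.556, 0.831, -0.0]
wrist_force: [0.4, 0.6, -0.2]
opening: 0.002
grasp_force: 0.0
```

Run:
```python
from h import *
o=sensors.get_obs(); s=vision.camera("scene"); w=vision.camera("wrist"); K,C=cam("scene"); Kw,Cw=cam("wrist")
def pr(K,C,p):
    x=K@(np.linalg.inv(C)@[*p,1])[:3]; return x[:2]/x[2]
p=o["eef_pos"]; print(p,pr(K,C,p),pr(K,C,p+[0,0,.02]),pr(Kw,Cw,p)); print(o["q"],o["joint_efforts"],o["wrist_force"])
for t in [(.6436,-.2508),(.6413,-.3162),(.5812,-.2904),(.5835,-.225)]: print([pr(K,C,(*t,z)) for z in (.061,.071)])
cv2.imwrite("pics/s4.png",cv2.resize(s[215:325,310:420],(660,600),interpolation=cv2.INTER_CUBIC)); cv2.imwrite("pics/w4.png",w)
```

```text
[ 0.6442 -0.2499  0.0527] [366.7693 256.3887] [367.0737 245.3101] [312.3228 280.7713]
[-0.5414  0.5863  1.392  -0.      1.1635 -0.9324] [ -0.0063 -60.4973 -31.8596  -0.0006  -0.0102   0.    ] [ 0.426   0.5923 -0.1597]
[array([367.1665, 252.1475]), array([367.3207, 246.5864])]
[array([402.4928, 265.1378]), array([402.837 , 259.4055])]
[array([366.2716, 276.5409]), array([366.4328, 270.6871])]
[array([331.4009, 262.6753]), array([331.3763, 256.9985])]
```

View pics/s4.png

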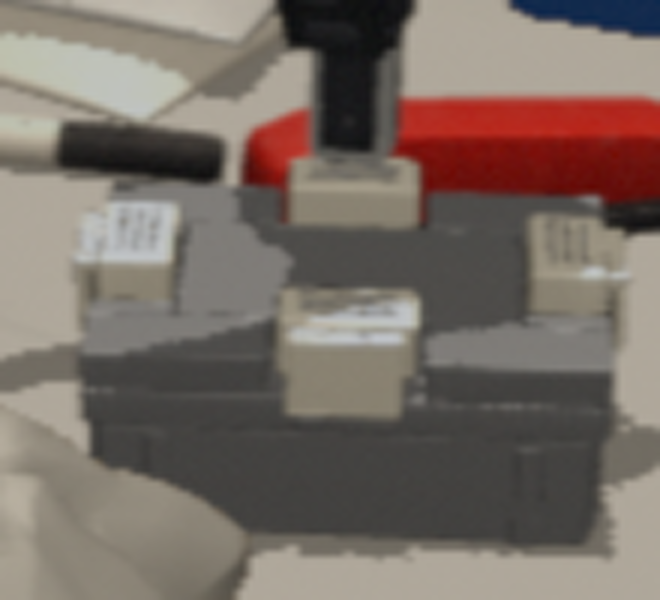

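The scene view shows tab 1 still up. The finger tip is at about z = 0.073, roughly 20 mm behind the reported TCP, and the wrist view agrees. So contact is imminent, and I'll keep going down while watching the force.

Call:
{"fn": "carry_out", "kwargs": {"deltas": "0 0 1 0 0 0 1; 0 0 2 0 0 0 1; 0 0 3 0 0 0 1; 0 0 4 0 0 0 1; 0 0 5 0 0 0 1; 0 0 5 0 0 0 1"}}

```text
time_s: 6.2
eef_pos: [0.6442, -0.2499, 0.0477]
eef_rot: [-0.0, 0.556, 0.831, -0.0]
wrist_force: [0.6, -0.3, -0.0]
opening: -0.0
grasp_force: 0.0
```

Call:
{"fn": "carry_out", "kwargs": {"deltas": "0 0 1 0 0 0 1; 0 0 2 0 0 0 1; 0 0 3 0 0 0 1; 0 0 4 0 0 0 1; 0 0 4 0 0 0 1"}}

```text
time_s: 6.82
eef_pos: [0.6444, -0.25, 0.0441]
eef_rot: [0.0, 0.556, 0.831, 0.0]
wrist_force: [-1.3, -0.2, 4.7]
opening: 0.003
grasp_force: 2.3
```

Run:
```python
from h import *
o=sensors.get_obs(); s=vision.camera("scene"); print(o["eef_pos"],o["wrist_force"])
w=vision.camera("wrist")
cv2.imwrite("pics/s5.png",np.hstack([cv2.resize(s[215:325,310:420],(400,400),interpolation=cv2.INTER_CUBIC),w[60:460,120:520]]))
```

```text
[ 0.6444 -0.25    0.0441] [-1.2628 -0.1569  4.7009]
```

View pics/s5.png

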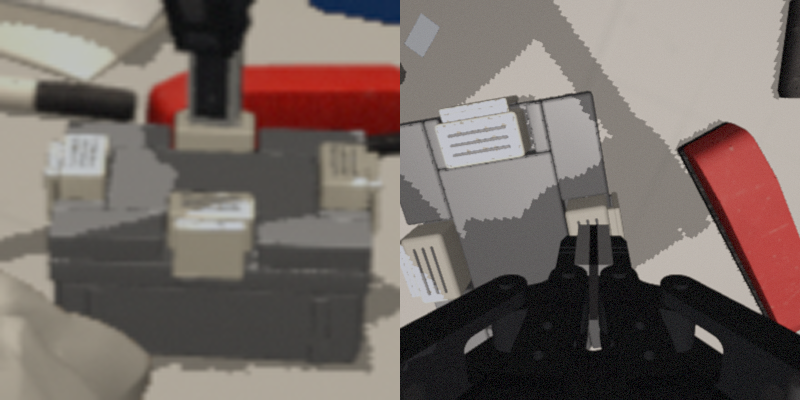

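Contact: 4.7 N, and the tip sits on the tab. I'll press on until the force jumps at the hard stop.

Call:
{"fn": "carry_out", "kwargs": {"deltas": "0 0 2 0 0 0 1; 0 0 4 0 0 0 1; 0 0 6 0 0 0 1; 0 0 7 0 0 0 1; 0 0 7 0 0 0 1"}}

```text
time_s: 7.55
eef_pos: [0.6444, -0.25, 0.0367]
eef_rot: [0.0, 0.556, 0.831, 0.0]
wrist_force: [-0.4, -1.0, 2.1]
opening: 0.001
grasp_force: 1.5
```

Call:
{"fn": "carry_out", "kwargs": {"deltas": "0 0 1 0 0 0 1; 0 0 2 0 0 0 1; 0 0 2 0 0 0 1"}}

```text
time_s: 7.92
eef_pos: [0.6445, -0.2501, 0.0366]
eef_rot: [0.0, 0.556, 0.831, -0.0]
wrist_force: [-5.3, 2.6, 13.9]
opening: -0.002
grasp_force: 6.7
```

Hard stop reached: 13.9 N at a reported z of 0.0366, about 10 mm below first contact. Next is the opposite tab at (0.581, -0.290), lifting clear first and then pressing to the same depth.

Call:
{"fn": "carry_out", "kwargs": {"deltas": "0 0 -30 0 0 0 1; -13 -74 -30 0 0 0 1; -13 -74 -30 0 0 0 1; -13 -74 -30 0 0 0 1; -13 -74 -14 0 0 0 1; -13 -74 -10 0 0 0 1; -13 -74 -7 0 0 0 1; -13 -74 -5 0 0 0 1; -13 -74 -3 0 0 0 1; -13 -74 -1 0 0 0 1; -13 -74 0 0 0 0 1; -13 -74 0 0 0 0 1"}}

```text
time_s: 9.43
eef_pos: [0.5813, -0.2897, 0.0366]
eef_rot: [0.0, 0.556, 0.831, 0.0]
wrist_force: [-2.4, 6.2, 14.3]
opening: -0.001
grasp_force: 7.2
```

That tab is home too (14.3 N at the same height). Next is the -x/far tab at (0.583, -0.225).

Call:
{"fn": "carry_out", "kwargs": {"deltas": "0 0 -30 0 0 0 1; 59 27 -30 0 0 0 1; 59 27 -30 0 0 0 1; 59 27 -30 0 0 0 1; 59 27 -14 0 0 0 1; 59 27 -10 0 0 0 1; 59 27 -7 0 0 0 1; 59 27 -5 0 0 0 1; 59 27 -3 0 0 0 1; 59 27 -1 0 0 0 1; 59 27 0 0 0 0 1; 59 27 0 0 0 0 1"}}

```text
time_s: 10.92
eef_pos: [0.5835, -0.2258, 0.0366]
eef_rot: [0.0, 0.556, 0.831, -0.0]
wrist_force: [-5.8, -1.3, 14.4]
opening: -0.004
grasp_force: 7.2
```

Home. The last tab, beside the carton, I'll press slightly inward at about (0.640, -0.313).

Call:
{"fn": "carry_out", "kwargs": {"deltas": "0 0 -30 0 0 0 1; -102 19 -30 0 0 0 1; -102 19 -30 0 0 0 1; -102 19 -30 0 0 0 1; -102 19 -14 0 0 0 1; -102 19 -10 0 0 0 1; -102 19 -7 0 0 0 1; -102 19 -5 0 0 0 1; -102 19 -3 0 0 0 1; -102 19 -1 0 0 0 1; -102 19 0 0 0 0 1; -102 19 0 0 0 0 1"}}

```text
time_s: 12.42
eef_pos: [0.64, -0.312, 0.0366]
eef_rot: [0.0, 0.556, 0.831, 0.0]
wrist_force: [-4.9, 5.6, 13.5]
opening: 0.001
grasp_force: 6.6
```

Call:
{"fn": "carry_out", "kwargs": {"deltas": "0 0 -30 0 0 0 1; 0 0 -90 0 0 0 1; 60 -30 -120 0 0 0 1; 60 -30 -150 0 0 0 1; 60 -30 -150 0 0 0 1; 60 -30 -150 0 0 0 1"}}

```text
time_s: 13.18
eef_pos: [0.5893, -0.2688, 0.1843]
eef_rot: [0.0, 0.556, 0.831, -0.0]
wrist_force: [0.3, -0.1, 0.8]
opening: 0.0
grasp_force: 0.0
```

Run:
```python
from h import *
K,C=cam("wrist"); im=vision.camera("wrist"); np.savez("w6.npz",K=K,C=C,im=im); o=sensors.get_obs(); print(o["eef_pos"],o["time_s"],o["wrist_force"])
def pr(p):
    x=K@(np.linalg.inv(C)@[*p,1])[:3]; return x[:2]/x[2]
g=im.astype(int).sum(2)/3
for t in [(.6436,-.2508),(.6413,-.3162),(.5812,-.2904),(.5835,-.225)]:
    print("pred z.061",pr((*t,.061)),"z.071",pr((*t,.071)))
for r in blobs(im,120,(0,0,640,300),250,3500): print(np.round(r[0]),np.round(r[1]),plane(K,C,r[0],.061))
```

```text
[ 0.5889 -0.2686  0.1835] 13.225 [ 0.0462 -0.8    -0.9383]
pred z.061 [379.0716 227.7076] z.071 [381.2444 230.7776]
pred z.061 [345.8515 291.2306] z.071 [346.8721 296.105 ]
pred z.061 [294.6349 242.1044] z.071 [294.0381 245.6039]
pred z.061 [326.3665 172.7226] z.071 [326.827  174.0449]
```

All four tabs stopped at the same reported height (0.0366, about 14 N), and the arm is clear of everything.

```bash
python3 -c "
from bench import ctrl
print(ctrl.hand_in())"
```

```text
the job is handed in; nothing more can be done
None
```

I pressed all four tabs of the oblong box down to their hard stops (about 14 N each, all at the same height), didn't go near the square box, moved the arm clear and handed the job in at about 13 s; hand-in returned no verdict, and I took no picture of the tabs after pressing.

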